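Refit the rubber sleeve on the knock-box bar

ROBOT

A 6-joint arm with a two-finger parallel gripper is mounted at the origin on the work surface. World frame = base frame: x ahead of the robot, y to its left, z up, the work surface at z = 0. Lengths are in m, angles in rad, forces in N, time in s.
With the tool pointing down it reaches from about 0.275 to 0.875 m from the base axis. Payload 12.5 kg.
Tool frame: the origin (TCP) lies on the centre line of the jaws, within the pads' length; the fingertips stand r.finger_overhang ahead of it and the grasp point (between the pads) lies 3 mm ahead of it (r.finger_overhang is the distance from the TCP to the fingertips, in m); z points along the fingers, y is the direction in which the jaws open and shut (so a half turn about z gives the same grasp; the last joint's range is limited). The gripper opens to 85 mm and grips with 20 to 120 N. Pads are 22 mm wide; open, the fingers measure 114 mm over their backs; the gripper's body (76 mm by 85 mm) begins 54 mm behind the grasp point. The pads swing forward as they close: fully open they stand 13 mm farther back than shut.
Start: joints at [-1.425, 0.351, 1.652, -0, 1.139, -0.085], TCP at [0.126, -0.535, 0.253] pointing down, gripper open.
Joint ranges: [-2.75, 2.75], [-0.79, 2.1], [0.01, 2.65], [-1.57, 4.71], [0.07, 3.14], [-2.87, 2.87]. Speed limits (rad/s): [2.22, 2.22, 2.79, 3.14, 3.14, 3.14].

INTERFACE

Orientations are given as a unit quaternion [x, y, z, w].
In Python, from cell import r, optics gives the robot as it stands. The module is installed in compiled form; this text tells all that it offers. Calls block until the motion is done:
- r.move_to(position, orientation): joint-space move of the TCP to a pose.
- r.move_linear(position, rot=None, vel=0.15): straight line of the TCP; rot=None keeps the orientation; vel is the mean speed in m/s.
- r.set_joints(angles): joint-space move.
- r.set_gripper(opening, squeeze=None): opening from 0.0 (shut) to 1.0 (fully open); squeeze is the grip in N (None keeps the last); returns when the fingers have stopped.
- r.sleep(seconds).
- r.inverse_kinematics(position, orientation): joint angles nearest the present ones, or None.
- optics.get_image(name): name is "scene" or "top"; returns a dict with "pixels" (480x640x3 uint8, red, green, blue), "depth" (480x640 float32, m along the optical axis (not along the pixel's ray), 0 where there is no reading), "fx", "fy", "cx", "cy" (pixels), "camera_from_world" (4x4, takes a point from world to camera coordinates). Camera axes: x right, y down, z forward; pixel columns grow to the right and rows downward; lengths in m; the calibration is good to about 2 mm. A picture is of the moment at which its call begins.
A pose or a line that the arm cannot do raises r.PlanningError and nothing moves.
- r.hand_in(): hands the job in, once; it reports no verdict.
Readings, each from a call of its own:
- r.current_t(): time.
- r.current_q(): joint angles.
- r.current_qvel(): joint speeds.
- r.current_effort(): joint torques, N m.
- r.current_tool_pos(): TCP position.
- r.current_ee_rot(): TCP orientation.
- r.current_contact_force(): force on the tool from outside, world axes, zero at the start.
- r.current_torque(): the same for the moment, N m.
- r.current_opening(): opening from 0.0 (shut) to 1.0 (fully open).
Only numpy, scipy, OpenCV 4.12 (cv2) and the standard library are available. Lean on these libraries where they do the work, as an engineer would, in place of code of your own. Each camera call takes 0.05 s, during which the arm holds its last target.

TASK

Put the coffee knock box back together: lift the bare steel bar out of its slots by the black handle, push it through the washed yellow rubber sleeve in the sloping white draining rack until the bar's shoulder holds the sleeve firmly against the rack's blue stop, and lift the sleeve out on the bar. Lay the bar back fully down in both slots of the knock box with the sleeve on it, handle on the same side as before. Push it home with a firm hand (about 10 N) but never hard, ease it out of the rack gently, keep the fingers off the clean sleeve, do not drop it, and leave the other things on the counter where they are.

Things in the scene. Friction and masses are not known exactly. Their poses are not given: they have to be found in the camera images.
- knockbox: Fixed dark steel open tub, 130 (x) x 112 (y) x 110 mm high, walls 6 mm; origin under its centre on the counter, z up. Its +y and -y walls (wall centres 53 mm from the middle, 100 mm clear between them) each have a slot at x = 0, open at the rim: 25 mm wide there, narrowing to 13 mm, bottom 85 mm up. The bar lies along y: handle outside the +y wall, tip past the -y wall.
- slot_near (a point): Where the bar's axis lies in the +y (handle side) slot when fully down: 90 mm above the counter. The seated bar's shoulder face lies at y = +40 mm in the tub's frame, with about 5 mm of end play either way.
- slot_far (a point): Where the bar's axis lies in the -y (tip side) slot when fully down: 90 mm above the counter.
- bar: Loose steel knock bar, about 85 g: round rod 10 mm thick, round nose. x axis along the rod to the tip; origin on the rod's axis at the tip-side face of the shoulder, a disc 20 mm across (x = -6 to 0). Bare rod from -6 to -21 mm (lies in the handle-side slot), black handle from -21 to -66 mm. At the start it lies level and bare in both slots of the knock box, its z about up.
- bar_handle (a point): Middle of the black plastic handle, on the rod's axis, 43.5 mm behind the shoulder face. The handle is 45 mm long, 16 mm wide (the bar's y) and 22 mm high (its z).
- bar_tip (a point): Tip of the rod, on its axis, 106 mm from the shoulder face.
- sleeve: Loose yellow rubber sleeve, about 90 g (varies): a tube 40 mm outside, 80 mm long, with a straight 13 mm bore right through. z is the bore's axis; origin at the centre of the low end face, z pointing up the slope at 30 degrees above level to the open upper end. It lies in the rack. It stays put on a level bar by friction, but may slide off one that points steeply down.
- sleeve_mouth (a point): Centre of the bore's mouth at the sleeve's upper end face (80 mm along its z), where the bar goes in. The blue stop below the sleeve is two posts 16 mm apart, 8 mm higher than the bore's axis; the bar's nose passes between them and can rise out. Draw the bar back some 5 mm as the nose rises, or the sleeve wedges on the stop.
- rack: Fixed white draining rack, foot 90 (x) x 120 mm (y); origin under its middle, z up. A V trough, 78 mm long, rises at 30 degrees towards +y and carries the sleeve. At the start the low end of the bore's axis is at y = -35, z = 55 mm. Below it is a blue stop, set anywhere from 2 to 20 mm below the sleeve's low end (not measured): a push slides the sleeve down to it, then it stands firm.
- milk_jug: Loose steel milk jug with a handle, 76 mm across, 95 mm high, origin under its centre; leave alone.
- tamper: Loose wooden tamper, 58 mm across, 80 mm high, standing; origin under its centre; leave alone.
- demitasse: Loose white cup, 62 mm across, 55 mm high, origin under its centre; leave alone.
- paper_cups: Loose stack of upturned teal cups, 77 mm across, 105 mm high, origin under its centre; leave alone.
- portafilter: Loose steel portafilter with a black handle, bowl 70 mm across, 34 mm high, handle 160 mm to its -x; origin under the bowl; leave alone.
Mind the look-alikes: they are no part of the job. What is shaped like the knockbox but purple or red is not meant.

How it is judged:
By the outcome, as a careful person would: the job done as asked, in the order asked, and still so for the second after the job is handed in, with the robot touching nothing.
It also fails if it takes over 72 s, if anything falls off the work surface, if the arm or the gripper's body presses on something with over 40 N, if the wrist force passes 120 N, or if a joint passes its speed limit or range.

## Working session

There is one attempt and no reset: what is moved stays moved. The work goes in short steps, each a Python script; the robot and the scene stay as the last script left them, time stands still between calls to the robot, and variables do not carry over. Pictures are saved under pics/ and viewed, and the job is handed in when it is done.

```bash
mkdir -p pics; cat > h.py <<'E'
import numpy as np, cv2
from cell import r, optics
from scipy.spatial.transform import Rotation as R
def snap(name,tag,crop=None,scale=1):
    im=optics.get_image(name); np.savez(''+tag+'.npz',**im)
    p=im['pixels'][:,:,::-1]
    if crop: x0,y0,x1,y1=crop; p=p[y0:y1,x0:x1]
    if scale!=1: p=cv2.resize(p,None,fx=scale,fy=scale,interpolation=cv2.INTER_CUBIC)
    cv2.imwrite('pics/'+tag+'.png',p); return im
def load(tag): return dict(np.load(''+tag+'.npz'))
def crop(tag,out,c,s):
    p=load(tag)['pixels'][:,:,::-1]; x0,y0,x1,y1=c
    cv2.imwrite('pics/'+out+'.png',cv2.resize(p[y0:y1,x0:x1],None,fx=s,fy=s,interpolation=cv2.INTER_CUBIC))
def cloud(im):
    v,u=np.mgrid[0:480,0:640]; d=im['depth']
    P=np.stack([(u-im['cx'])/im['fx']*d,(v-im['cy'])/im['fy']*d,d],-1)
    T=np.linalg.inv(im['camera_from_world'])
    W=P@T[:3,:3].T+T[:3,3]; W[d==0]=np.nan; return W
def proj(im,p):
    T=im['camera_from_world']; c=T[:3,:3]@np.array(p)+T[:3,3]
    return np.array([im['fx']*c[0]/c[2]+im['cx'],im['fy']*c[1]/c[2]+im['cy']])
E
python3 - <<'E'
from h import *
a=snap('scene','s0');b=snap('top','t0')
for i in(a,b): 
    T=np.linalg.inv(i['camera_from_world']);print(T.round(3),i['fx'])
print(r.finger_overhang,r.current_tool_pos(),r.current_ee_rot(),r.current_t())
E
```

```text
[[ 0.657  0.626 -0.419  0.938]
 [ 0.754 -0.543  0.37  -0.311]
 [ 0.004 -0.559 -0.829  0.997]
 [ 0.     0.     0.     1.   ]] 484.4810570900487
[[ 0.01  -0.999  0.037  0.44 ]
 [-1.    -0.011 -0.01   0.09 ]
 [ 0.01  -0.037 -0.999  1.449]
 [ 0.     0.     0.     1.   ]] 486.9903866305861
0.022 [ 0.12582447 -0.53513319  0.25282744] [ 9.93347113e-01  1.15157490e-01  3.77926760e-06 -5.14960438e-04] 0.1
```

View pics/s0.png

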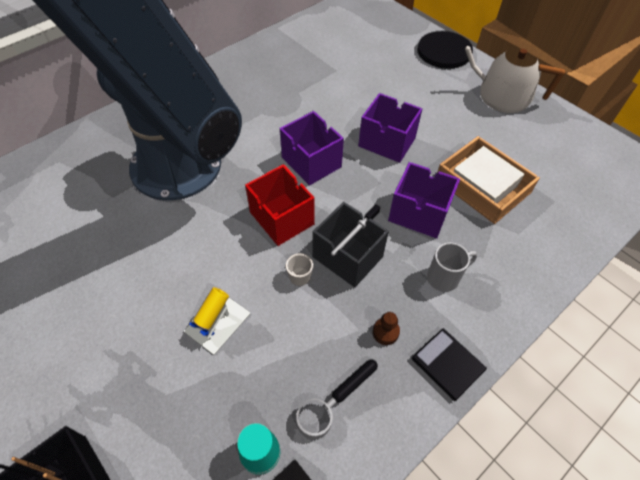

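View pics/t0.png

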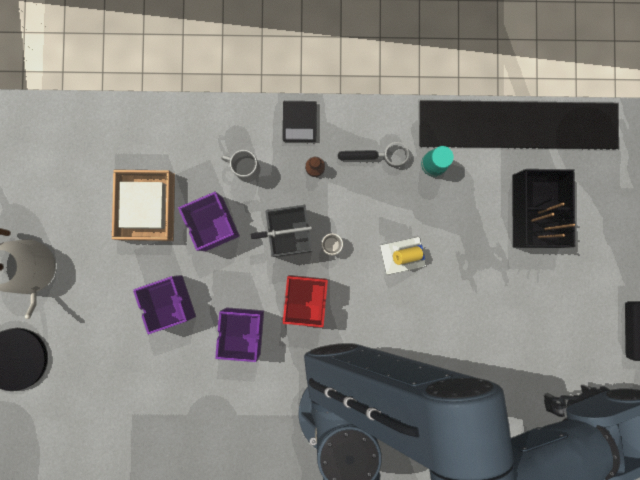

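The only dark-steel tub holding a bar is at scene (350,243), top (288,231). The look-alikes are:
- purple tubs at scene (312,147), (390,127) and (425,199)
- a red tub at scene (281,203)
- a black tray at top (545,208)

The sleeve and rack are at scene (213,318), top (404,256). I'll check these in close crops.

```bash
python3 - <<'E'
from h import *
a=load('s0')['pixels'][:,:,::-1];b=load('t0')['pixels'][:,:,::-1]
z=lambda p,x,y,w,h:cv2.resize(p[y:y+h,x:x+w],(400,300),interpolation=cv2.INTER_CUBIC)
o=np.vstack([np.hstack([z(a,300,190,100,100*3//4+15),z(a,170,280,100,75)]),np.hstack([z(b,240,195,100,75),z(b,365,222,80,60)])])
cv2.imwrite('pics/c0.png',o)
for t in('s0','t0'):
    W=cloud(load(t)); 
    m=(np.abs(W[...,2])<.006); print(t,m.sum(),np.nanmedian(W[...,2][m]))
E
```

```text
s0 176242 0.0020410981809660944
t0 168095 0.0007948835798263776
```

View pics/c0.png

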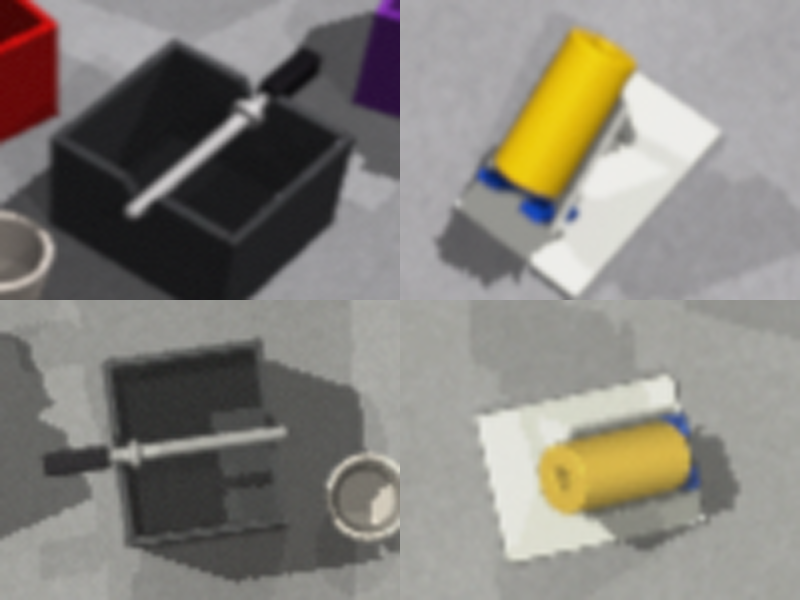

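The dark tub holds the bare bar, with the handle to the upper right in scene (world +y). The sleeve's open mouth points toward +y, with the blue stop at the low end. Next I'll measure both.

```bash
python3 - <<'E'
from h import *
from scipy.optimize import least_squares
S=load('s0');T=load('t0')
pts=[]
for n,im in(('s',S),('t',T)):
    W=cloud(im); h=cv2.cvtColor(im['pixels'],cv2.COLOR_RGB2HSV)
    m=(h[...,0]>18)&(h[...,0]<35)&(h[...,1]>150)&(h[...,2]>60)&(W[...,2]>0.02)&(W[...,2]<.2)
    m[:]=cv2.erode(m.astype('uint8'),np.ones((2,2)))
    box=(W[...,0]>.25)&(W[...,0]<.7)&(np.abs(W[...,1]+.1)<.25)
    m=m.astype(bool)&box
    P=W[m];print(n,len(P),P.mean(0),P.min(0),P.max(0)); pts.append(P)
    # bar
    for p in [(0,0)]:
        q=W[180:280,230:420] 
# cylinder fit each
def fit(P):
    c=P.mean(0)
    def dirv(a,e): return np.array([np.cos(e)*np.cos(a),np.cos(e)*np.sin(a),np.sin(e)])
    def f(x):
        d=dirv(x[2],x[3]); o=c+np.array([x[0],0,x[1]])
        v=P-o; return np.linalg.norm(v-np.outer(v@d,d),axis=1)-.02
    s=least_squares(f,[0,-.015,1.7,.5],loss='soft_l1',f_scale=.002)
    d=dirv(s.x[2],s.x[3]);o=c+np.array([s.x[0],0,s.x[1]])
    t=(P-o)@d
    return o,d,s.x[2:],np.percentile(t,[.5,99.5]),np.sqrt(np.mean(f(s.x)**2))
for P in pts+[np.vstack(pts)]:
    o,d,x,t,e=fit(P);print('sleeve o',o.round(4),'yaw',np.degrees(x).round(2),'len',t.round(4),'rms',e.round(4)); print(' low',(o+t[0]*d).round(4),'high',(o+t[1]*d).round(4))
# rim
for n,im,c in(('s',S,(300,195,400,290)),('t',T,(255,195,330,265))):
    W=cloud(im)[c[1]:c[3],c[0]:c[2]].reshape(-1,3);col=im['pixels'][c[1]:c[3],c[0]:c[2]].reshape(-1,3)
    m=(W[:,2]>.10)&(W[:,2]<.125);P=W[m];rr=cv2.minAreaRect(P[:,:2].astype('f4')*1000)
    print(n,'rim',len(P),np.median(P[:,2]),rr)
    b=(W[:,2]>.07)&(col.min(1)>115);P=W[b]
    print('bar',len(P),P.mean(0),P.min(0),P.max(0)); 
    l=cv2.fitLine(P.astype('f4'),cv2.DIST_HUBER,0,.001,.001).ravel();print(l, np.degrees(np.arctan2(l[1],l[0])))
E
```

```text
s 680 [ 0.47124353 -0.1830734   0.0896902 ] [ 0.44689141 -0.22168537  0.05522827] [ 0.48869953 -0.14127264  0.11483832]
t 291 [ 0.46021455 -0.17902644  0.09419714] [ 0.43889141 -0.2232731   0.06684551] [ 0.48187327 -0.14318108  0.11794528]
sleeve o [ 0.4622 -0.1831  0.0748] yaw [103.48  30.38] len [-0.0344  0.0442] rms 0.0023
 low [ 0.4691 -0.2119  0.0574] high [ 0.4533 -0.146   0.0971]
sleeve o [ 0.4626 -0.179   0.0773] yaw [98.08 30.91] len [-0.039   0.0408] rms 0.0048
 low [ 0.4673 -0.2122  0.0572] high [ 0.4577 -0.1444  0.0982]
sleeve o [ 0.462  -0.1819  0.0755] yaw [103.06  30.32] len [-0.0357  0.0433] rms 0.0033
 low [ 0.4689 -0.2119  0.0575] high [ 0.4535 -0.1455  0.0974]
s rim 1035 0.10955594182283734 ((480.1059265136719, 197.43533325195312), (211.07135009765625, 213.1313934326172), 8.700061798095703)
bar 209 [0.52261919 0.15477435 0.09809793] [0.45531048 0.09198358 0.08800282] [0.54506442 0.21456305 0.11486496]
[-0.1809646   0.9834587   0.00779983  0.5261678   0.16525021  0.09698549] 100.42627
t rim 437 0.10961660762987435 ((523.3038330078125, 173.077392578125), (129.90530395507812, 149.44493103027344), 8.699172019958496)
bar 144 [0.53018455 0.15631383 0.09698671] [0.47920398 0.09188185 0.0881262 ] [0.59547587 0.21901946 0.1202517 ]
[-0.14368337  0.98945284  0.01839064  0.52596     0.16018195  0.09580358] 98.26245
```

```bash
cat > fit.py <<'E'
from h import *
from scipy.optimize import minimize
from scipy.spatial import ConvexHull
def projN(im,P):
    T=im['camera_from_world'];c=P@T[:3,:3].T+T[:3,3]
    return np.stack([im['fx']*c[:,0]/c[:,2]+im['cx'],im['fy']*c[:,1]/c[:,2]+im['cy']],1)
def cyl(low,d,L,rad):
    u=np.cross(d,[0,0,1]);u/=np.linalg.norm(u);v=np.cross(u,d);a=np.linspace(0,2*np.pi,60,endpoint=False)
    c=rad*(np.outer(np.cos(a),u)+np.outer(np.sin(a),v));return np.vstack([low+c,low+L*d+c])
def soft(im,P,c,s=8):
    q=projN(im,P);h=cv2.convexHull(q.astype('f4'))[:,0]
    x0,y0,x1,y1=c;m=np.zeros(((y1-y0)*s,(x1-x0)*s),'f4')
    cv2.fillConvexPoly(m,np.round(((h+.5-[x0,y0])*s-.5)*16).astype('i4'),1,shift=4)
    return cv2.resize(m,(x1-x0,y1-y0),interpolation=cv2.INTER_AREA)
E
python3 - <<'E'
from fit import *
S=load('s0');T=load('t0')
def ymask(im,c):
    x0,y0,x1,y1=c;p=im['pixels'][y0:y1,x0:x1].astype('f4');sat=(np.minimum(p[...,0],p[...,1])-p[...,2])/(p.max(-1)+1)
    return np.clip(sat/.75,0,1)
cs=(170,275,260,365);ct=(375,230,435,280)
ms,mt=ymask(S,cs),ymask(T,ct)
cv2.imwrite('pics/m.png',cv2.resize(np.hstack([ms,np.pad(mt,((0,40),(0,0)))])*255,None,fx=4,fy=4))
def go(views,x0):
    def f(x):
        y=x[2];e=np.radians(30);d=np.array([np.cos(e)*np.cos(y),np.cos(e)*np.sin(y),np.sin(e)])
        P=cyl(np.array([x[0],x[1],x[3] if len(x)>3 else .055]),d,.08,.02)
        return sum(((soft(im,P,c)-m)**2).sum() for im,c,m in views)
    r=minimize(f,x0,method='Nelder-Mead',options=dict(initial_simplex=np.array([x0]+[np.array(x0)+np.eye(len(x0))[i]*(.1 if i==2 else .006) for i in range(len(x0))]),maxiter=400))
    return r.x,r.fun
for n,v in(('s',[(S,cs,ms)]),('t',[(T,ct,mt)]),('both',[(S,cs,ms),(T,ct,mt)])):
    for x0 in([.469,-.212,1.76],[.469,-.212,1.76,.055]):
        x,f=go(v,x0);print(n,x.round(4),np.degrees(x[2]).round(2),round(f,2))
E
```

```text
s [ 0.4697 -0.2135  1.8105] 103.73 16.41
s [ 0.4699 -0.2136  1.8104  0.0554] 103.73 16.51
t [ 0.469  -0.215   1.7865] 102.36 63.12
t [ 0.4694 -0.2141  1.8055  0.0583] 103.45 64.52
both [ 0.4694 -0.2136  1.8045] 103.39 81.46
both [ 0.469  -0.2137  1.7954  0.0548] 102.87 81.09[ WARN:0@0.657] global loadsave.cpp:1063 imwrite_ Unsupported depth image for selected encoder is fallbacked to CV_8U.
```

```bash
python3 - <<'E'
from fit import *
S=load('s0');T=load('t0')
from scipy.optimize import least_squares
for n,im in(('s',S),('t',T)):
    W=cloud(im).reshape(-1,3);p=im['pixels'].reshape(-1,3).astype(int)
    m=(W[:,2]>.100)&(W[:,2]<.116)&(p.max(1)<115)&(p.max(1)-p.min(1)<25)&(np.hypot(W[:,0]-.527,W[:,1]-.155)<.1)
    P=W[m];
    def f(x):
        c,s=np.cos(x[2]),np.sin(x[2]);q=(P[:,:2]-x[:2])@np.array([[c,-s],[s,c]])
        a=np.abs(q)-[.062,.053]; # distance to rectangle centreline
        o=np.maximum(a,0);return np.hypot(o[:,0],o[:,1])+np.minimum(a.max(1),0)
    s=least_squares(f,[.527,.155,.15],loss='soft_l1',f_scale=.003)
    print(n,len(P),s.x,np.degrees(s.x[2]),np.std(f(s.x)))
    # bar line: bright pixels, intensity centroid
E
python3 - <<'E'
import sys;sys.path.insert(0,'.')
from h import *
crop('s0','c1',(305,190,395,290),6);crop('t0','c2',(245,200,325,260),10)
E
```

```text
s 871 [0.52781578 0.155117   0.1506846 ] 8.633591519460209 0.009117866049553693
t 409 [0.5254994  0.15543895 0.15173341] 8.693683966039542 0.01018075969003825
```

View pics/c1.png

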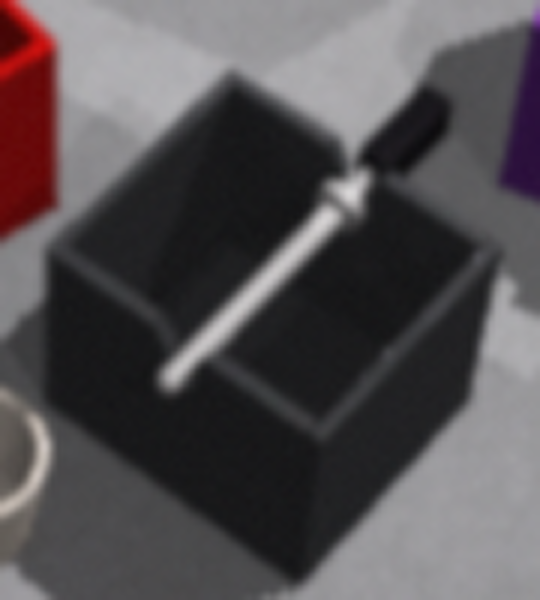

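View pics/c2.png

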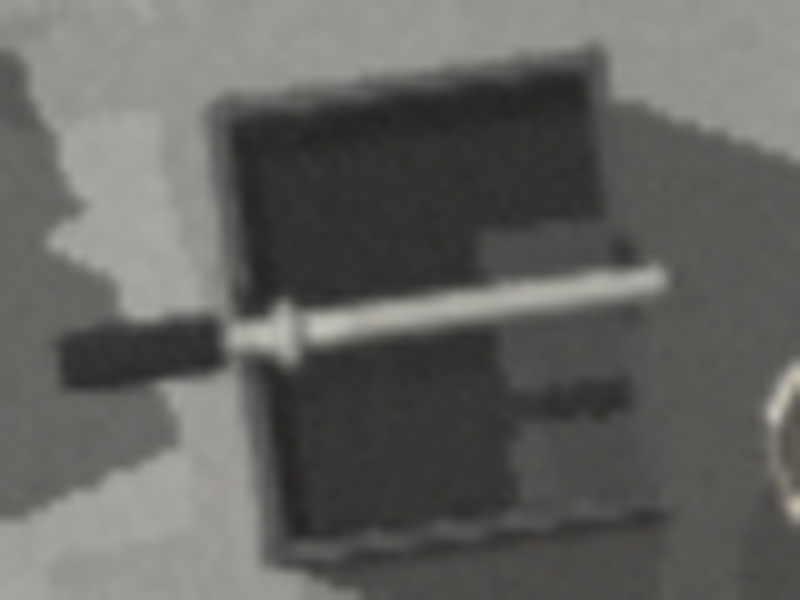

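```bash
python3 - <<'E'
from fit import *
def ray(im,u,v,z):
    T=np.linalg.inv(im['camera_from_world']);d=T[:3,:3]@np.array([(u-im['cx'])/im['fx'],(v-im['cy'])/im['fy'],1]);o=T[:3,3]
    return (o+d*(z-o[2])/d[2]).round(4)
S=load('s0');T=load('t0')
print([S[k] for k in('cx','cy')])
for n,im,o,s,P in(('s',S,(305,190),6,dict(tip=(168,382),sh=(345,198),he=(437,103))),('t',T,(245,200),10,dict(tip=(664,277),sh=(300,329),he=(62,362)))):
    w={k:ray(im,(p[0]+.5)/s-.5+o[0],(p[1]+.5)/s-.5+o[1],.09) for k,p in P.items()};print(n,w)
    v=w['he']-w['tip'];print(np.linalg.norm(v),np.degrees(np.arctan2(v[1],v[0])))
for n,im,o,s,P in(('s',S,(305,190),6,[(235,73),(325,433),(500,245),(52,250)]),('t',T,(245,200),10,[(212,100),(605,45),(268,565)])):
    Q=np.array([ray(im,(p[0]+.5)/s-.5+o[0],(p[1]+.5)/s-.5+o[1],.11) for p in P]);print(n,Q.tolist(),Q.mean(0))
    print([np.linalg.norm(Q[0]-q).round(4) for q in Q], (Q[0]+Q[1])/2)
T_=T
# predicted
for yaw,c in((8.65,(.527,.155)),):
    y=np.radians(yaw);ux=np.array([np.cos(y),np.sin(y),0]);uy=np.array([-np.sin(y),np.cos(y),0]);c=np.array([*c,0])
    for nm,p in(('near',c+uy*.053),('far',c-uy*.053),('sh',c+uy*.04),('tip',c-uy*.066),('hend',c+uy*.106),('hmid',c+.0835*uy)):print(nm,p.round(4))
E
```

```text
[array(315.59499195), array(237.87804303)]
s {'tip': array([0.5353, 0.0956, 0.09  ]), 'sh': array([0.5181, 0.2032, 0.09  ]), 'he': array([0.5087, 0.2627, 0.09  ])}
0.1692039302144013 99.04480302800476
t {'tip': array([0.5362, 0.092 , 0.09  ]), 'sh': array([0.5205, 0.1935, 0.09  ]), 'he': array([0.5106, 0.2597, 0.09  ])}
0.16964271278189344 98.67939895896022
s [[0.4565, 0.2013, 0.11], [0.5968, 0.1145, 0.11], [0.5806, 0.2204, 0.11], [0.4731, 0.093, 0.11]] [0.52675 0.1573  0.11   ]
[np.float64(0.0), np.float64(0.165), np.float64(0.1256), np.float64(0.1096)] [0.52665 0.1579  0.11   ]
t [[0.5822, 0.2171, 0.11], [0.5987, 0.109, 0.11], [0.4543, 0.1999, 0.11]] [0.54506667 0.17533333 0.11      ]
[np.float64(0.0), np.float64(0.1094), np.float64(0.1291)] [0.59045 0.16305 0.11   ]
near [0.519  0.2074 0.    ]
far [0.535  0.1026 0.    ]
sh [0.521  0.1945 0.    ]
tip [0.5369 0.0898 0.    ]
hend [0.5111 0.2598 0.    ]
hmid [0.5144 0.2376 0.    ]
```

Both views agree:
- **Tub:** centre about (0.5265, 0.156), yaw 8.7°.
- **Bar:** tip about (0.536, 0.093), handle end about (0.510, 0.261). Measured length is 169 mm against 172 mm, which is consistent.
- **Sleeve:** low end about (0.4694, -0.2136, 0.055), pointing up toward azimuth 103.4°.

Next I'll check the arm can reach the whole sequence.

```bash
cat > geo.py <<'E'
from h import *
C=np.array([.5265,.156,0]);YB=np.radians(98.7)
uy=np.array([np.cos(YB),np.sin(YB),0])
SY=np.radians(103.4)
LOW=np.array([.4694,-.2136,.055]);
def bdir(az,down):  # tip direction
    return np.array([np.cos(down)*np.cos(az),np.cos(down)*np.sin(az),-np.sin(down)])
SGN=-1
def tool(H,b,sgn=None):
    s=SGN if sgn is None else sgn
    z=-(np.array([0,0,1])-b[2]*b);z/=np.linalg.norm(z);x=s*b;y=np.cross(z,x)
    return np.asarray(H)-.003*z, R.from_matrix(np.stack([x,y,z],1)).as_quat()
bs=bdir(SY+np.pi,np.radians(30)); d_up=-bs
MOUTH=LOW+.08*d_up
bk=bdir(YB+np.pi,0)
H0=C+uy*.0835+np.array([0,0,.09])   # nominal seated handle middle
E
python3 - <<'E'
from geo import *
print(H0,MOUTH,bs)
for s in(1,-1):
    print(s)
    for nm,H,b in(('above',H0+[0,0,.1],bk),('g',H0,bk),('pre',MOUTH-bs*.18,bs),('in',MOUTH-bs*(.0435-.02),bs),('lev',MOUTH-bdir(SY+np.pi,0)*.0435+[0,0,.08],bdir(SY+np.pi,-.1))):
        q=r.inverse_kinematics(*tool(H,b,s));print(nm,None if q is None else np.round(q,2))
E
```

```text
[0.51386972 0.23853924 0.09      ] [ 0.45334403 -0.14620411  0.095     ] [ 0.20069957 -0.84244862 -0.5       ]
1
above None
g None
pre [-0.35  0.33  1.97  0.47  1.19  2.3 ]
in [-0.56  0.58  1.81  0.39  1.17  2.12]
lev [-0.29  0.27  1.99 -0.12  0.84  2.7 ]
-1
above [ 0.35  0.45  1.67 -0.    1.03  0.2 ]
g [ 0.35  0.59  1.73 -0.    0.82  0.2 ]
pre [-0.35  0.33  1.97  0.47  1.19 -0.84]
in [-0.56  0.58  1.81  0.39  1.17 -1.03]
lev [-0.29  0.27  1.99 -0.12  0.84 -0.44]
```

```bash
python3 - <<'E'
from geo import *
H=np.array([.5135,.2388,.09])
r.set_gripper(0.6,90)
r.move_to(*tool(H+[0,0,.09],bk)); print(r.current_t(),r.current_contact_force())
r.move_linear(tool(H,bk)[0],vel=.1)
print(r.current_t(),r.current_contact_force(),r.current_tool_pos())
snap('scene','s1',(290,120,450,240),5)
E
```

```text
3.575 [ 1.09649413  0.04585725 -0.14857157]
4.625 [-0.09204004 -0.65999613  0.22602199] [0.5138664  0.23894281 0.0936027 ]
```

View pics/s1.png

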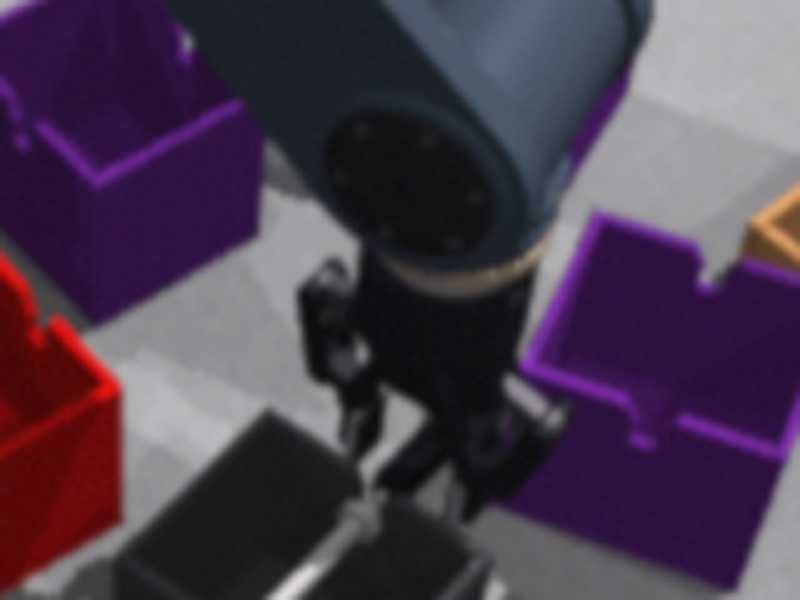

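The handle, at crop (420,455), lies between the open fingers. Now I'll close and lift.

```bash
python3 - <<'E'
from geo import *
r.set_gripper(0.0,90)
print(r.current_t(),r.current_opening(),r.current_contact_force().round(2) if hasattr(r.current_contact_force(),'round') else r.current_contact_force())
H=np.array([.5135,.2388,.09])
r.move_linear(tool(H+[0,0,.03],bk)[0],vel=.08);print(r.current_contact_force(),r.current_opening())
r.move_linear(tool(H+[0,0,.12],bk)[0],vel=.15);print(r.current_t(),r.current_contact_force())
snap('scene','s2',(290,120,450,240),5);snap('top','t2',(230,180,350,270),6)
E
```

```text
5.0917 0.1719933886115108 [-0.84 -0.29  4.96]
[ 0.19151253 -0.16106582 -1.16154218] 0.17061761348657498
6.3667 [-0.14438218 -0.73254269 -1.0111768 ]
```

View pics/s2.png

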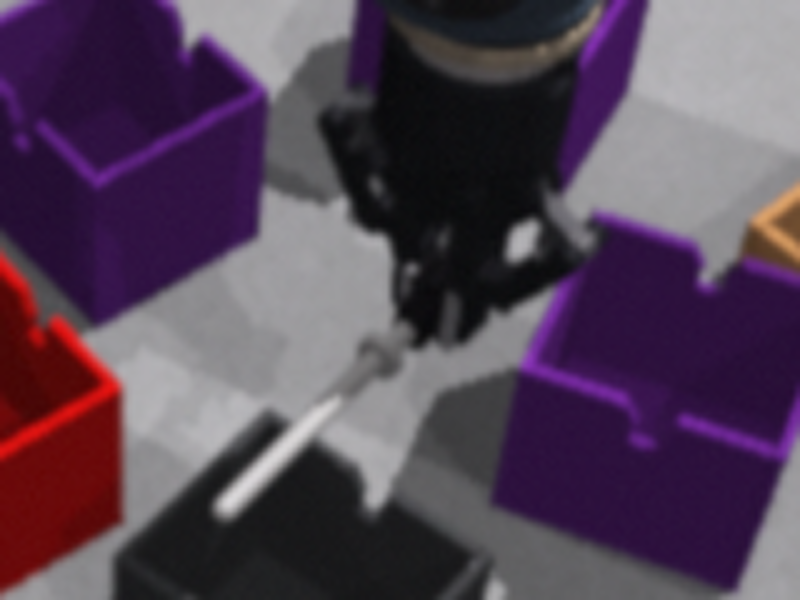

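View pics/t2.png

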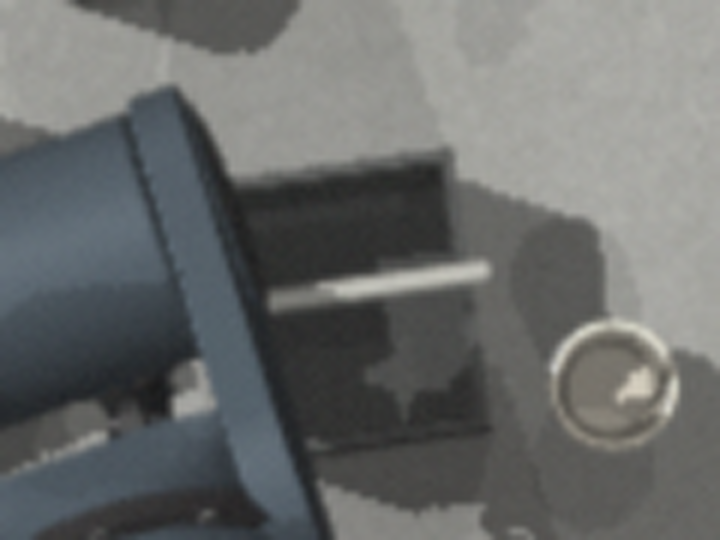

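```bash
python3 - <<'E'
from geo import *
H=np.array([.5135,.2388,.21]);tip=H+bk*.1495
print('exp',proj(load('s2'),tip),proj(load('t2'),tip),'seen',(334.4,222.4),(311.7,224.8))
r.move_to(*tool(MOUTH-bs*(.106+.0435+.02),bs)); print(r.current_t(),r.current_contact_force(),tool(MOUTH-bs*(.106+.0435+.02),bs)[0]-r.current_tool_pos())
snap('scene','s3',(170,230,290,350),5);snap('top','t3',(340,220,440,290),8)
E
```

```text
exp [333.15407741 222.82153827] [311.3169683  223.94383017] seen (334.4, 222.4) (311.7, 224.8)
7.4917 [-0.02638836  1.0405386  -1.39443865] [-3.47357033e-04 -3.19927561e-04  5.26448483e-05]
```

View pics/s3.png

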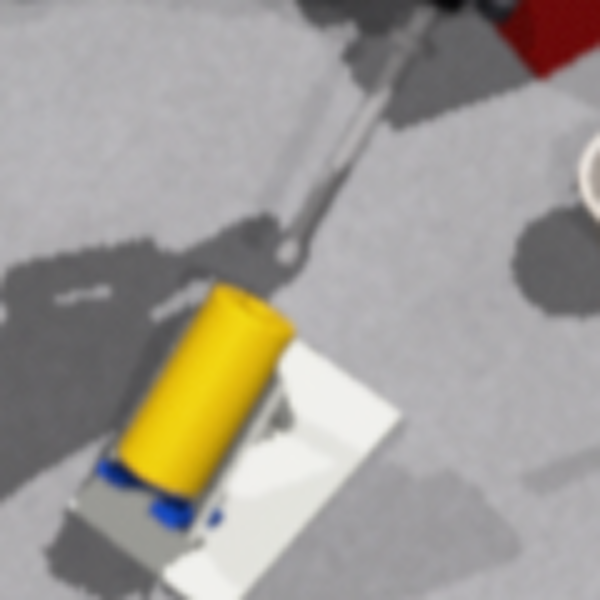

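View pics/t3.png

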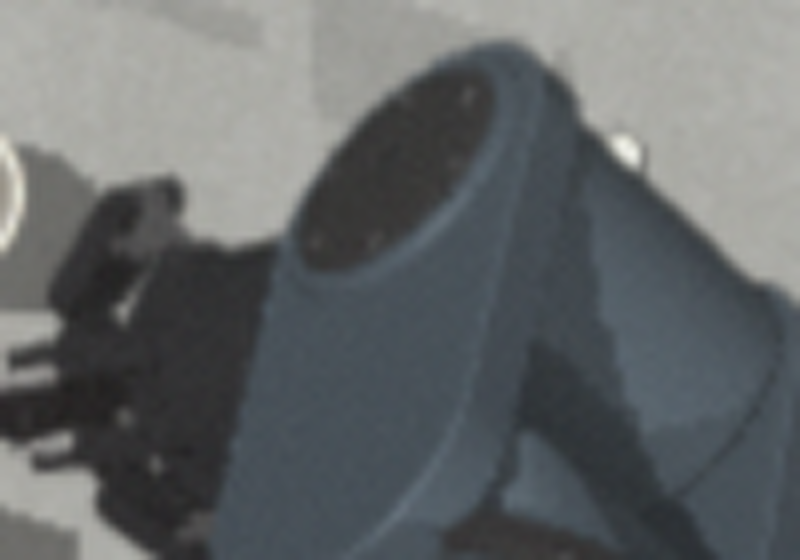

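```bash
python3 - <<'E'
from fit import *
from geo import *
crop('s3','c3',(205,265,245,305),15)
im=load('s3');W=cloud(im)
tip=MOUTH-bs*.02; 
print('tip px',proj(im,tip),'mouth',proj(im,MOUTH),'sh',proj(im,tip-bs*.106))
cam=np.linalg.inv(im['camera_from_world'])[:3,3]
e1=np.cross(bs,tip-cam);e1/=np.linalg.norm(e1); e2=np.cross(e1,bs) # e2 ~ toward/away
e2*=np.sign(e2@(cam-tip)); print(e1,e2)
P=W[225:305,205:275].reshape(-1,3);P=P[~np.isnan(P[:,0])]
v=P-tip;s=v@-bs;a=v@e1;b=v@e2
m=(s>.002)&(s<.095)&(np.abs(a)<.012)&(np.abs(b)<.02)
print(m.sum());
for lo in np.arange(.0,.09,.015):
    k=m&(s>lo)&(s<lo+.015); print(lo,k.sum(),a[k].mean().round(4),np.percentile(b[k],[50,80,95]).round(4))
# sleeve: same with axis
P=W[280:345,185:235].reshape(-1,3)
v=P-MOUTH;s=v@bs
e=np.cross(bs,MOUTH-cam);e/=np.linalg.norm(e)
a=v@e1;b=v@e2;m=(s>.0)&(s<.08)&(np.abs(a)<.025)&(np.abs(b)<.03)
for lo in np.arange(.0,.08,.02):
    k=m&(s>lo)&(s<lo+.02); print('sl',lo,k.sum(),a[k].min().round(4),a[k].max().round(4),np.percentile(b[k&(np.abs(a)<.004)],[50,80,95]).round(4))
E
```

```text
tip px [225.34261943 282.86101945] mouth [220.53938201 291.10736736] sh [250.8594064  239.05300324]
[ 0.83000368  0.41734584 -0.37002208] [ 0.52039751 -0.34073857  0.78299659]
211
0.0 27 0.0003 [0.004  0.0051 0.0056]
0.015 34 0.0001 [0.004  0.0055 0.0073]
0.03 34 0.0003 [0.004  0.0051 0.0068]
0.045 34 0.0002 [0.004  0.006  0.0075]
0.06 36 0.0004 [0.0034 0.0051 0.006 ]
0.075 34 -0.0001 [0.0045 0.006  0.0069]
sl 0.0 198 -0.0207 0.0243 [0.0215 0.0227 0.0242]
sl 0.02 215 -0.022 0.0247 [0.0214 0.0227 0.0235]
sl 0.04 223 -0.0224 0.0248 [0.0213 0.0229 0.0234]
sl 0.06 204 -0.0225 0.025 [0.0209 0.0222 0.0243]
```

View pics/c3.png

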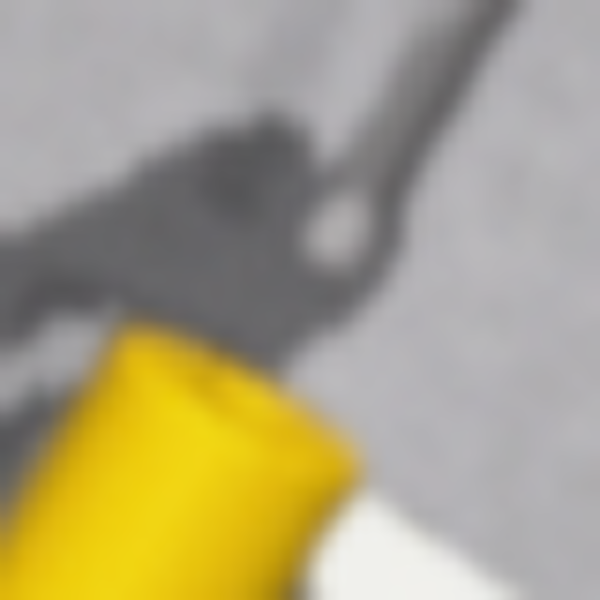

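The top view is blocked by the arm. In scene, the rod's nose at (288,253) in the crop lines up with the mouth at about (254,312). The rod sits within 0.3 mm of the planned axis sideways, and its height is known from the seat. I'll insert in steps, watching the force.

```bash
cat >> geo.py <<'E'
def F(n=6):
    a=[]
    for _ in range(n): a.append(r.current_contact_force()); r.sleep(.01)
    return np.mean(a,0)
E
python3 - <<'E'
from geo import *
r.sleep(.2);f0=F();np.save('f0.npy',f0);print('f0',f0,r.current_t())
e1=np.cross(bs,[0,0,1]);e1/=np.linalg.norm(e1);e2=np.cross(e1,bs)
def g(s): return tool(MOUTH-bs*(.1495-s),bs)[0]   # s: nose depth past mouth
for s in [-.003,.002,.006,.010,.015,.02,.03,.045]:
    r.move_linear(g(s),vel=.05);f=F(3)-f0
    print(s,r.current_t(),'ax %.2f lat %.2f perp %.2f'%(f@bs,f@e1,f@e2))
    if abs(f@bs)>5: break
snap('scene','s4',(170,230,290,350),5)
E
```

```text
f0 [ 0.02078703  0.10792363 -0.96500559] 7.8417
-0.003 8.3583 ax 0.33 lat 0.17 perp 0.32
0.002 8.6333 ax 0.15 lat 0.16 perp 0.29
0.006 8.9083 ax 0.83 lat -0.70 perp 1.39
0.01 9.1833 ax 0.72 lat -0.29 perp 0.88
0.015 9.4583 ax 0.41 lat -0.29 perp 0.67
0.02 9.7333 ax 0.55 lat -0.01 perp 0.82
0.03 10.1083 ax 0.83 lat -0.06 perp 1.54
0.045 10.5833 ax 0.83 lat -0.18 perp 1.09
```

View pics/s4.png

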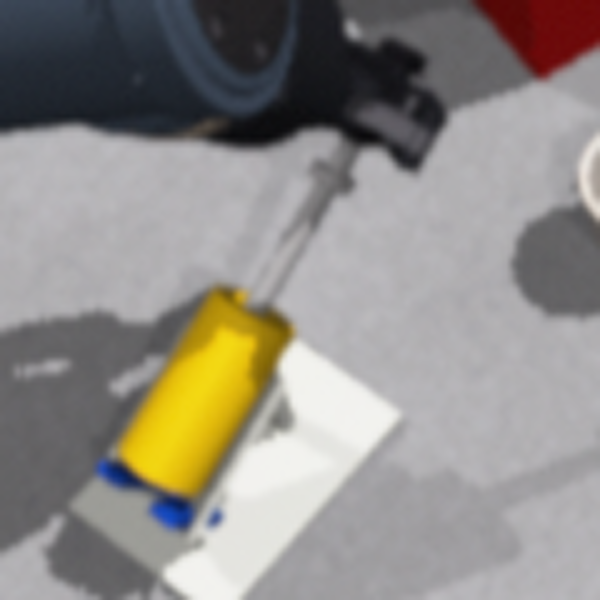

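The rod is inside the bore with low forces. Next I'll push on to the shoulder, then to the stop.

```bash
python3 - <<'E'
from geo import *
f0=np.load('f0.npy')
e1=np.cross(bs,[0,0,1]);e1/=np.linalg.norm(e1);e2=np.cross(e1,bs)
off=.0005*e2
def g(s): return tool(MOUTH-bs*(.1495-s)+off,bs)[0]
pr=lambda s,f:print('%.4f t%.2f ax %.2f lat %.2f perp %.2f'%(s,r.current_t(),f@bs,f@e1,f@e2))
for s in [.06,.08,.098]:
    r.move_linear(g(s),vel=.06);f=F(3)-f0;pr(s,f)
s=.098
while s<.135:
    s+=.001 if f@bs>-2.5 else .0004
    r.move_linear(g(s),vel=.03);f=F(3)-f0;pr(s,f)
    if f@bs<-8.5: break
np.save('s.npy',s)
r.sleep(.2);f=F(6)-f0;pr(s,f)
E
```

```text
0.0600 t11.06 ax 0.87 lat -0.34 perp 0.70
0.0800 t11.57 ax 0.30 lat -0.15 perp 0.91
0.0980 t12.04 ax 0.42 lat -0.27 perp 0.35
0.0990 t12.32 ax 0.09 lat -0.10 perp 0.28
0.1000 t12.59 ax 0.19 lat -0.23 perp 0.57
0.1010 t12.87 ax 0.21 lat -0.01 perp 0.89
0.1020 t13.14 ax -0.37 lat -0.17 perp 0.73
0.1030 t13.42 ax -0.21 lat -0.34 perp 0.54
0.1040 t13.69 ax 0.38 lat -0.05 perp 0.40
0.1050 t13.97 ax 0.20 lat -0.17 perp -0.02
0.1060 t14.24 ax -0.08 lat 0.03 perp 0.53
0.1070 t14.52 ax -0.19 lat -0.26 perp 0.17
0.1080 t14.79 ax -0.33 lat -0.29 perp 0.01
0.1090 t15.07 ax -0.00 lat -0.34 perp 0.34
0.1100 t15.34 ax -0.21 lat 0.27 perp 0.60
0.1110 t15.62 ax -0.26 lat 0.18 perp 0.60
0.1120 t15.89 ax 0.23 lat 0.06 perp 0.49
0.1130 t16.17 ax 0.45 lat 0.16 perp 0.40
0.1140 t16.44 ax -7.07 lat -0.66 perp 1.88
0.1144 t16.72 ax -10.22 lat -0.62 perp 2.84
0.1144 t16.97 ax -10.37 lat -0.71 perp 3.17
```

It stood firm at 10.4 N, 8 mm past nominal shoulder contact, which is within the 2–20 mm range. I'll confirm by looking.

```bash
python3 - <<'E'
from geo import *
snap('scene','s5',(180,270,240,345),8)
im=load('s5');s=float(np.load('s.npy'));
print(proj(im,MOUTH+bs*(s-.106)),proj(im,MOUTH+bs*s))
E
```

```text
[218.5230847 294.5690095] [193.13320276 338.1591512 ]
```

View pics/s5.png

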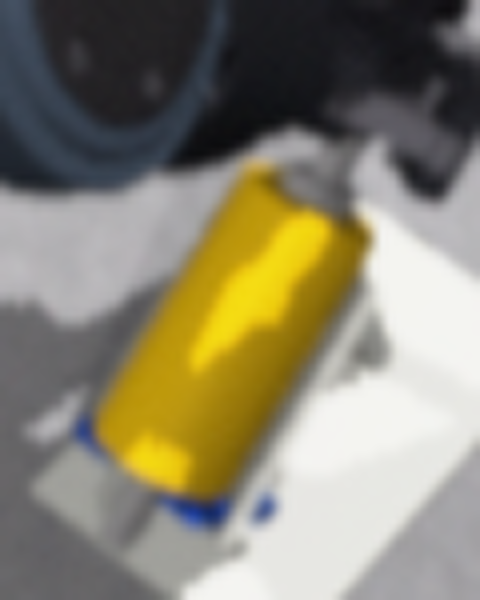

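The shoulder at (320,185) in the crop bears on the sleeve, the sleeve's low end rests on the blue posts, and the nose passes between them. Now I'll ease off, tip the nose up while drawing back, and lift.

```bash
python3 - <<'E'
from geo import *
f0=np.load('f0.npy');s=float(np.load('s.npy'))
e1=np.cross(bs,[0,0,1]);e1/=np.linalg.norm(e1);e2=np.cross(e1,bs)
M0=MOUTH+bs*(s-.106)+.0005*e2
def go(th,db,up,vel=.03):
    b=bdir(SY+np.pi,np.radians(30-th));M=M0-bs*db+np.array([0,0,up])
    p,q=tool(M-b*.0435,b);r.move_linear(p,q,vel);f=F(2)-f0
    print('th%g db%.4f t%.2f ax %.2f lat %.2f perp %.2f'%(th,db,r.current_t(),f@bs,f@e1,f@e2));return f
for th,db,up in[(0,.0006,0),(0,.0012,0),(1,.002,.0003),(2,.003,.0006),(3.5,.004,.001),(5,.005,.0013),(7,.006,.0016),(9,.0065,.002),(12,.007,.003),(16,.007,.005),(20,.007,.008),(25,.007,.012),(30,.007,.016),(34,.007,.022)]:
    f=go(th,db,up)
    if np.abs(f).max()>6 and th>0: print('STOP');break
snap('scene','s6',(170,220,290,350),5)
E
```

```text
th0 db0.0006 t17.28 ax -7.28 lat -0.66 perp 2.12
th0 db0.0012 t17.55 ax -2.31 lat -0.82 perp 0.55
th1 db0.0020 t17.82 ax -0.13 lat 0.15 perp -0.11
th2 db0.0030 t18.08 ax -0.47 lat 0.12 perp 0.08
th3.5 db0.0040 t18.35 ax -0.51 lat 0.01 perp 0.09
th5 db0.0050 t18.62 ax -0.26 lat 0.19 perp -0.83
th7 db0.0060 t18.88 ax 0.69 lat 0.32 perp -1.07
th9 db0.0065 t19.15 ax 0.91 lat 0.09 perp -0.67
th12 db0.0070 t19.42 ax 0.46 lat -0.68 perp -0.16
th16 db0.0070 t19.68 ax 0.47 lat -0.01 perp -0.77
th20 db0.0070 t19.95 ax 0.89 lat 0.56 perp -0.75
th25 db0.0070 t20.22 ax 0.34 lat -0.27 perp -0.85
th30 db0.0070 t20.48 ax 0.99 lat 0.06 perp -0.65
th34 db0.0070 t20.75 ax 0.62 lat 0.29 perp -1.18
```

View pics/s6.png

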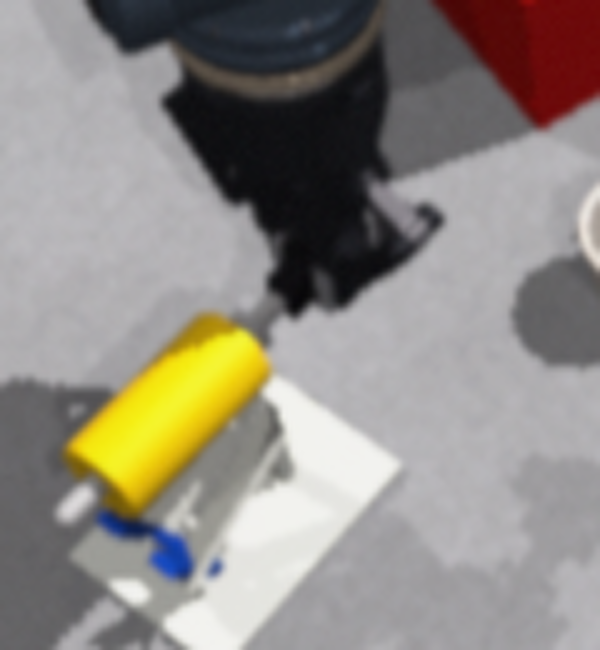

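The sleeve is off the stop and seated on the bar, tip slightly up. I'll carry it over to the tub.

```bash
python3 - <<'E'
from geo import *
f0=np.load('f0.npy')
p=np.array(r.current_tool_pos());b6=bdir(SY+np.pi,-np.radians(10))
r.move_linear(p+[0,0,.03],vel=.06)
M=p+[0,0,.11];r.move_linear(M,tool(M,b6)[1],vel=.1)
H=np.array([.5135,.2388,.09])
b=bdir(YB+np.pi,-np.radians(8))
P,q=tool(H+[0,0,.115],b);r.move_linear(P,q,vel=.15)
P,q=tool(H+[0,0,.10],bk);r.move_linear(P,q,vel=.05)
r.sleep(.3);print(r.current_t(),F()-f0,r.current_opening())
snap('scene','s7',(300,150,400,260),6);snap('top','t7',(240,185,340,260),8)
im=load('s7');tip=H+[0,0,.1]+bk*.1495;print((proj(im,tip)-[300,150])*6,(proj(load('t7'),tip)-[240,185])*8)
E
```

```text
25.65 [ 0.15586274 -0.06686746 -1.21924143] 0.16900737877408775
[196.90502463 471.40105788] [570.5361943  316.35419045]
```

View pics/s7.png

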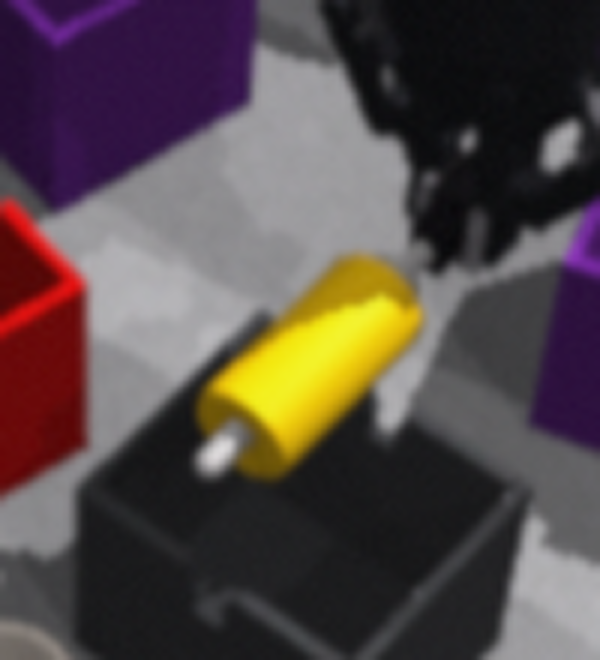

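View pics/t7.png

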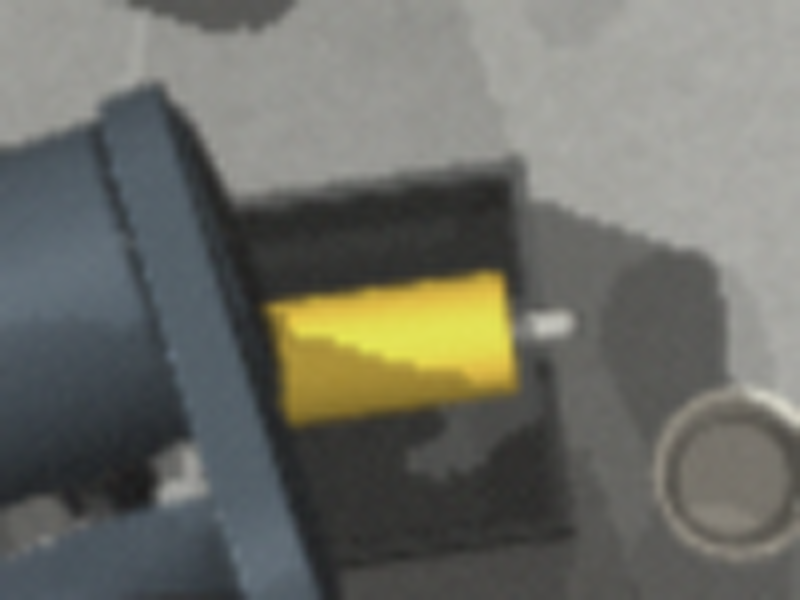

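The sleeve is snug on the bar and over the slots. Tip pixels, scene (210,465) and top (572,322), are within 1–2 px of the expected position. Lowering with force checks.

```bash
python3 - <<'E'
from geo import *
f0=np.load('f0.npy');H=np.array([.5135,.2388,.09])
for dz in[.05,.03,.02,.012,.006,.003,.0015,.0005,0,-.0005,-.001,-.0015]:
    r.move_linear(tool(H+[0,0,dz],bk)[0],vel=.05 if dz>.025 else .03);f=F(3)-f0
    print(dz,round(r.current_t(),2),f.round(2),np.round(r.current_torque(),3))
    if f[2]>2.5 or np.hypot(f[0],f[1])>5: break
snap('scene','s8',(300,180,400,290),6)
E
```

```text
0.05 26.98 [-0.18 -0.11 -0.74] [0.151 0.064 0.037]
0.03 27.55 [ 0.04 -0.13 -0.87] [ 0.116 -0.001  0.002]
0.02 28.06 [-0.01  0.03 -1.07] [ 0.15  -0.035 -0.018]
0.012 28.5 [ 0.46  0.07 -1.36] [0.124 0.001 0.009]
0.006 28.88 [ 0.38 -0.18 -1.61] [ 0.163 -0.011 -0.   ]
0.003 29.15 [-0.14 -0.18 -0.58] [ 0.169 -0.029  0.05 ]
0.0015 29.43 [ 0.44  0.47 -1.15] [ 0.11  -0.004 -0.021]
0.0005 29.7 [ 0.21 -0.07  0.29] [ 0.03  -0.012  0.062]
0 29.98 [-0.84  0.4   4.7 ] [-0.103  0.092 -0.053]
```

View pics/s8.png

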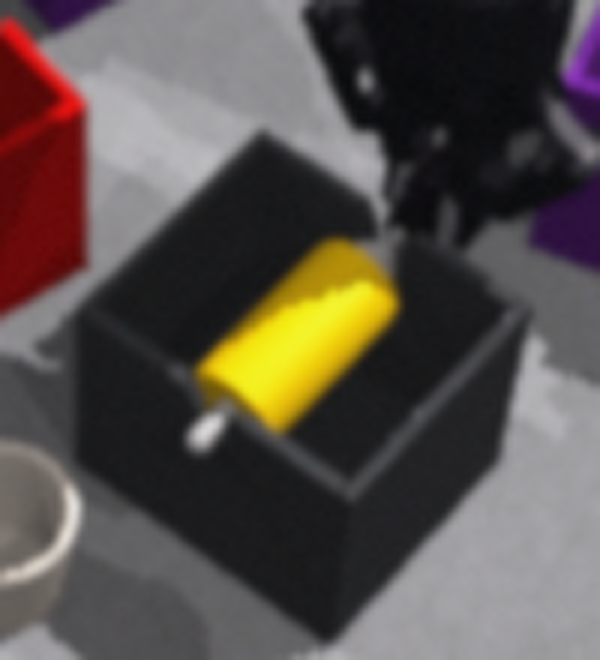

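The bar made contact exactly at the seated height, with the sleeve between the walls. Releasing and retreating.

```bash
python3 - <<'E'
from geo import *
H=np.array([.5135,.2388,.09])
r.set_gripper(0.6)
r.move_linear(tool(H+[0,0,.01],bk)[0],vel=.03)
r.move_linear(tool(H+[0,0,.13],bk)[0],vel=.1)
r.set_joints([-1.425,.351,1.652,0,1.139,-.085]);r.sleep(.3);print(r.current_t(),r.current_contact_force())
a=snap('scene','s9',(300,180,400,290),6);b=snap('top','t9',(240,190,340,265),8)
cv2.imwrite('pics/full9.png',np.hstack([cv2.resize(x['pixels'][:,:,::-1],(400,300)) for x in(a,b)]))
E
```

```text
35.6417 [ 0.34954365 -0.0893097   0.17340922]
```

View pics/s9.png

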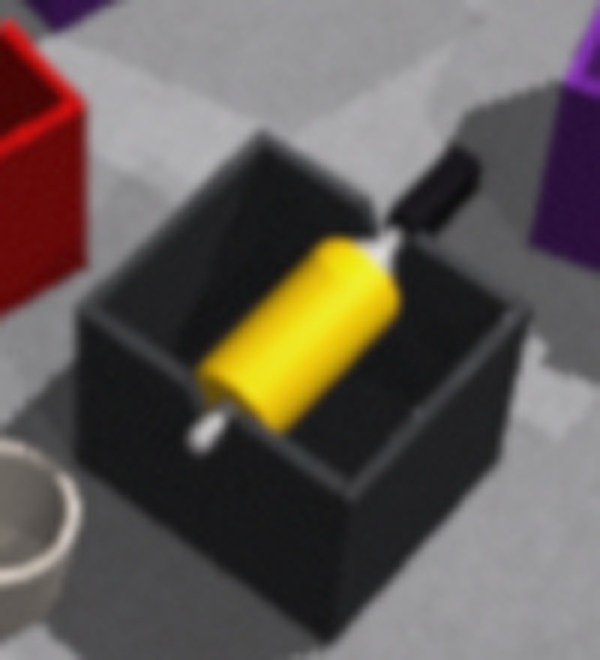

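View pics/t9.png

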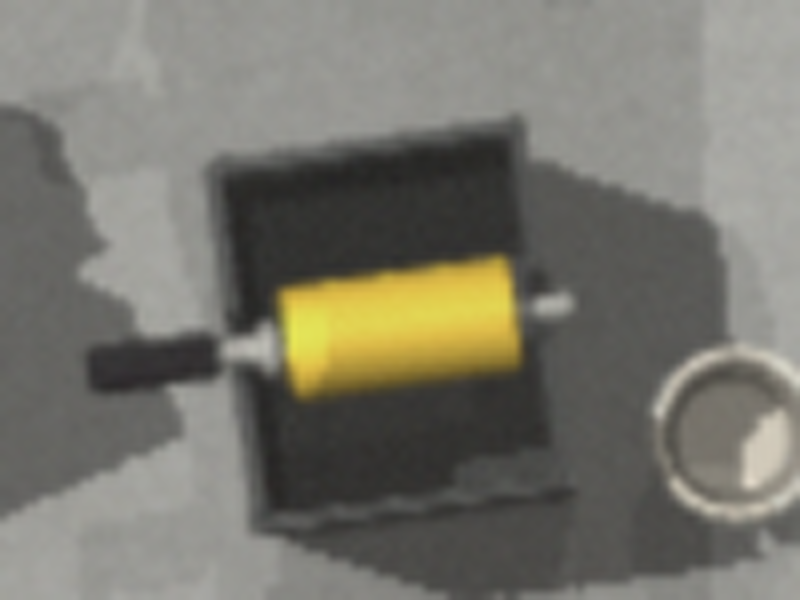

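View pics/full9.png

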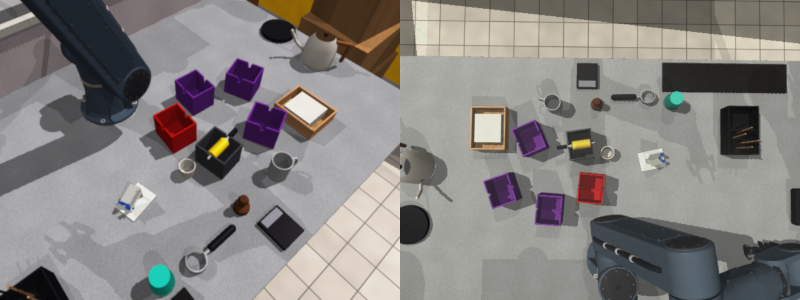

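The bar is back at its starting pixels: tip at scene (334.2,252.8) now against (333.3,253.3) at the start. The handle is on the same side, the sleeve is between the walls, and nothing else has moved.

```bash
python3 -c "
from h import *
r.hand_in();print(r.current_t())"
```

```text
the job is handed in; nothing more can be done
the job is handed in; nothing more can be done
```

The knock box is back together: the bar lies down in both slots with the yellow sleeve on it and the handle on the same side as before. I handed the job in after about 36 s of the 72 s allowed; the hand-in gives no verdict.

- **Push:** I lifted the bare bar out by its handle and pushed it through the sleeve. The sleeve met the blue stop about 8 mm further down, and I held it there at 10.4 N.
- **Lift out:** I eased off, tipped the nose up while drawing the bar back 7 mm, and lifted the sleeve out. Once the push was released, forces stayed under about 1.5 N.
- **Laying down:** Lowering the bar, contact came exactly at the 90 mm seat height, with 4.7 N upward. The gripper then released and moved away.

**Last checks:** The final pictures show the bar tip within about 1 px of where it started, the sleeve against the shoulder and between the tub walls, and the other items not visibly moved. The fingers held only the handle throughout.

**Disagreements:** Before lowering, the bar tip looked 1–2 px (2–4 mm) off its expected place, so the bar may have slipped 1–2 mm in the grip, within the slots' 5 mm end play. The arm also blocked the top camera when I lined up with the sleeve, so I relied on the scene camera and the known heights there.

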